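# Swing a work plate home on its pivot pin and lock it with the keeper

### The arm

A 6-joint arm with a two-finger parallel gripper is mounted at the origin on a cart in front of the work surface, level with it; the furniture and walls round the work are solid. World frame = base frame: x ahead of the robot, y to its left, z up, the work surface at z = 0. Lengths are in m, angles in rad, forces in N, time in s.
With the tool pointing down it reaches from about 0.35 to 0.975 m from the base axis. Payload 4.9 kg.
Tool frame: the origin (TCP) lies midway between the tips of the shut fingers; the grasp point (between the pads) lies 19 mm behind it; z points along the fingers, x is the direction in which the jaws open and shut, and the axes are right-handed (so a half turn about z gives the same grasp; the last joint's range is limited). The gripper opens to 85 mm and grips with 20 to 120 N. Pads are 22 mm wide; open, the fingers measure 114 mm over their backs; the gripper's body (76 mm by 85 mm) begins 54 mm behind the grasp point. The pads swing forward as they close: fully open they stand 13 mm farther back than shut.
Start: joints at [-0.119, 0.053, 1.613, -0, 1.476, -0.119], TCP at [0.625, 0, 0.231] pointing down, gripper open.
Joint ranges: [-3.01, 3.01], [-1.01, 2.22], [0.06, 2.58], [-1.02, 4.17], [0.09, 2.62], [-3.14, 3.14]. Speed limits (rad/s): [2.57, 2.57, 3.14, 3.14, 3.14, 3.14].

### API

Orientations are given as a unit quaternion [x, y, z, w].
In Python, from workcell import env gives the robot as it stands. The module is installed in compiled form; this text tells all that it offers.
- The arm moves only by the tool drive_tool, never from a script. Its argument "series" is one flat list of numbers, 6 for each row, row after row: the shift along the tool's x, y, z in mm, then the turn, a rotation vector about the tool's x, y, z in rad. In form: [x, y, z, rx, ry, rz, x, y, z, rx, ry, rz, ...]. A call has 1 to 12 rows; each row is the pose to reach, as a shift and turn from the pose measured when the call began, along the tool's axes at that moment; what a row does not reach only later rows make up. A row lasts 1/8 s, in which the tool goes at most 62.5 mm and 10.7 degrees, less where a joint would pass 70% of its speed; a pose out of reach is approached as far as the arm can. A call with a gripper value outside its range is refused whole. "grip" is the opening, from 0 (shut) to 1 (fully open), set as the call begins (left out, the last holds). The fingers move at their own pace and stop on an object; the grip force is fixed at half the most. Time passes only in rows, so rows that repeat a pose let the fingers close. It gives the time, the measured TCP pose, the force and the opening at its end, in the units of the state.
- env.sense(): the state, without advancing time (a new reading comes with each control period).
- env.get_image(name): name is "scene" or "side" or "wrist"; returns a dict with "img" (420x560x3 uint8, red, green, blue), "vertical_fov" (degrees; the focal length in pixels is half the picture's height over the tangent of half this angle, whatever the lens; pixels are square), "cx", "cy" (the principal point, pixels), "view" (4x4, takes a point from world to camera coordinates); the wrist camera has in their place "hand_eye" (4x4, takes a point from camera to tool coordinates, whose origin is the TCP and whose axes are the tool frame's). Camera axes: x right, y down, z forward; pixel columns grow to the right and rows downward; lengths in m; the calibration is good to about 2 mm. A picture is of the moment at which its call begins: read the wrist's pose just before it. There is no depth.
- env.job_done(): hands the job in, once; it reports no verdict.
The state is a dict: "time": time; "joint_positions": joint angles; "qvel": joint speeds; "joint_torque": joint torques, N m; "tcp_pos": TCP position; "eef_rot": TCP orientation; "force": force on the tool from outside, world axes, zero at the start; "torque": the same for the moment, N m; "opening": finger opening in m.
Only numpy, scipy, OpenCV 4.12 (cv2) and the standard library are available. Lean on these libraries where they do the work, as an engineer would, in place of code of your own. Each camera call takes 0.05 s, during which the arm holds its last target.

### The job

Swing the aluminium work plate round its pivot pin by pushing the side of its free end near the corner, until its edge is fully home against the stop screw, and press it there for a moment with a light but definite push (about 8 newtons on the screw, never over 15; sliding the plate takes a few newtons more). Then swing the small steel keeper finger round behind the plate until its nose bears on the plate with the same light push, so the plate is caught between keeper and stop, and let go of everything. Keep the plate flat on its pin and leave the other things on the bench alone.

Things in the scene. Friction and masses are not known exactly. Their poses are not given: they have to be found in the camera images.
- fixture: fixed dark steel base, 240 x 210 x 15 mm. Origin on the bench under the pivot pin's axis, z up; -x is roughly toward the robot. In its frame it spans x -195 to +45 and y -120 to +90 mm; top 15 mm above the bench. The upright 12 mm pin at the origin ends 41 mm above the bench. The keeper's upright hinge axis is at x = -158, y = -40 mm.
- plate: loose aluminium plate 150 x 70 x 16 mm, 0.4 to 0.7 kg, flat on the base, 14 mm hole over the pin. Origin on the hole axis at the underside. Spans x -130 (free end) to +20, y -25 to +45 mm. Starts turned 0.4 to 0.75 rad counter-clockwise from the fixture; home is within 0.15 rad of the fixture's heading. Sliding takes 2 to 7 N at the free end; stays where left.
- push_point (a point): point on the plate's y = -25 mm side, 112 mm from the pin hole toward the free end (18 mm from the corner), 8 mm above the base: a good place to push, toward the plate's own +y, which turns it clockwise to home.
- stop: fixed steel stop block, 30 x 20 x 24 mm, on the base near its +y side, about 95 mm from the pin; origin under its centre. A rigid stop screw (10 mm thick, domed tip, axis 9 mm above the base, pointing to the fixture's -y) runs through it; its tip projects 5 to 23 mm from the block, set anew each time and not measured. The plate is home when its y = +45 mm side touches that tip.
- keeper (a joint): keeper finger's angle, rad, counter-clockwise positive from above: 0 = pointing along the fixture's +x; starts open at -1.75 to -1.25 (pointing to -y). It is 11 mm wide, spans 21 to 35 mm above the bench, turns stiffly (0.08 N m, about 2 N at the nose), stays where left, and meets the home plate's y = -25 mm side at about -0.15 to +0.5.
- keeper_nose (a point): axis of the keeper's round nose (radius 8 mm, 14 mm tall), 46 mm from the hinge axis, 28 mm above the bench.

How it is judged:
By the outcome, as a careful person would: the job done as asked, in the order asked, and still so for the second after the job is handed in, with the robot touching nothing.
It also fails if it takes over 72 s, if anything falls off the work surface, if the arm or the gripper's body presses on something with over 40 N, if the wrist force passes 120 N, or if a joint passes its speed limit or range.

## Working session

There is one attempt and no reset: what is moved stays moved. The work goes in short steps, Python scripts to look and compute and a tool call to move; the robot and the scene stay as the last step left them, time stands still between calls to the robot, and variables do not carry over. Pictures are saved under pics/ and viewed, and the job is handed in when it is done.

Besides the shell and the picture viewer there is one more tool, called after "Request:" by a JSON object that holds its "name" and its "arguments", one argument or row to a line. drive_tool: Moves the arm, as the interface text tells. Its arguments: {"type":"object","properties":{"series":{"type":"array"},"grip":{"type":"number"}},"required":["series"]}

```bash
mkdir -p pics; ls; cat > h.py <<'E'
import numpy as np,cv2
from workcell import env
def snap(n,f):
    s=env.sense(); d=env.get_image(n); cv2.imwrite('pics/'+f,d['img'][:,:,::-1]); 
    return s,d
E
python3 - <<'E'
from h import *
s=env.sense(); print(s)
for n in ['scene','side','wrist']:
    s,d=snap(n,n+'0.png'); print(n,{k:v for k,v in d.items() if k!='img'})
E
```

```text
pics
{'time': 0.0, 'joint_positions': array([-1.19047492e-01,  5.33822439e-02,  1.61428691e+00, -1.15951833e-05,
        1.47595664e+00, -1.19036729e-01]), 'qvel': array([-0.00033362,  0.0003051 , -0.00192299, -0.00134216, -0.00154742,
       -0.00078352]), 'joint_torque': array([ 2.70554956e-04, -3.93670499e+01, -3.70175600e+01, -1.62778279e-04,
        6.93513779e-03, -6.06393527e-06]), 'tcp_pos': array([6.24391456e-01, 4.02742852e-05, 2.30051492e-01]), 'eef_rot': array([ 9.99999483e-01, -4.82644158e-06, -1.01006085e-03, -1.14998877e-04]), 'force': array([ 1.06517978, -0.9683065 ,  0.0490036 ]), 'torque': array([-0.0107457 ,  0.07123779, -0.01216893]), 'opening': 0.08555764387074719}
scene {'vertical_fov': 43.79036329732556, 'cx': 286.8186201645406, 'cy': 218.29263118932457, 'view': array([[-0.52727241, -0.84967859,  0.00548653,  0.27694055],
       [-0.64666634,  0.39708679, -0.65126394,  0.39175265],
       [ 0.5511864 , -0.34694146, -0.75883145,  0.57701421],
       [ 0.        ,  0.        ,  0.        ,  1.        ]])}
side {'vertical_fov': 42.38641813875377, 'cx': 289.44854452252935, 'cy': 208.6682844125961, 'view': array([[ 0.97471218, -0.22315893,  0.01167274, -0.52696164],
       [-0.11577021, -0.54895961, -0.82779261,  0.11080187],
       [ 0.19113718,  0.80550819, -0.56091278,  0.79100334],
       [ 0.        ,  0.        ,  0.        ,  1.        ]])}
wrist {'vertical_fov': 69.88596349975576, 'cx': 275.3758724557515, 'cy': 215.60344658772502, 'hand_eye': array([[ 9.99998604e-01, -1.58441240e-03, -5.29813521e-04,
         6.37420075e-04],
       [ 1.67064692e-03,  9.48754373e-01,  3.16010046e-01,
        -8.25436467e-02],
       [ 1.97265909e-06, -3.16010490e-01,  9.48755696e-01,
        -1.42083654e-01],
       [ 0.00000000e+00,  0.00000000e+00,  0.00000000e+00,
         1.00000000e+00]])}
```

View pics/scene0.png

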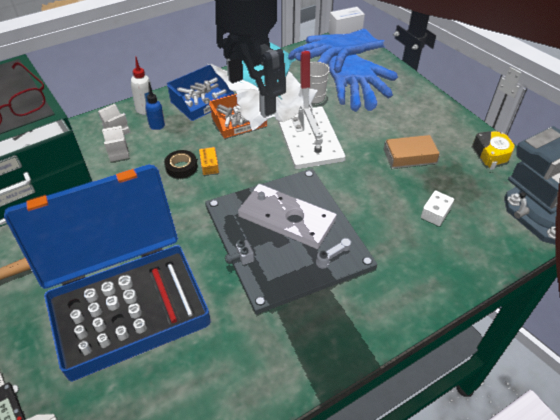

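View pics/side0.png

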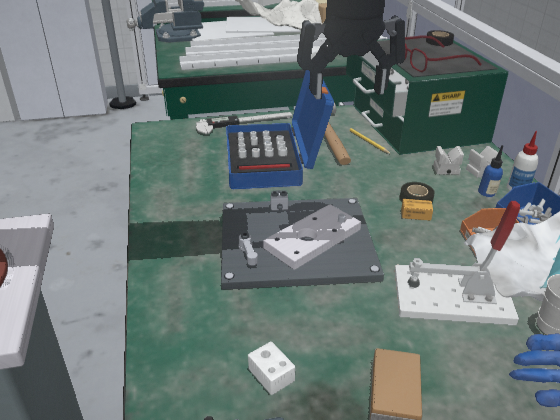

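View pics/wrist0.png

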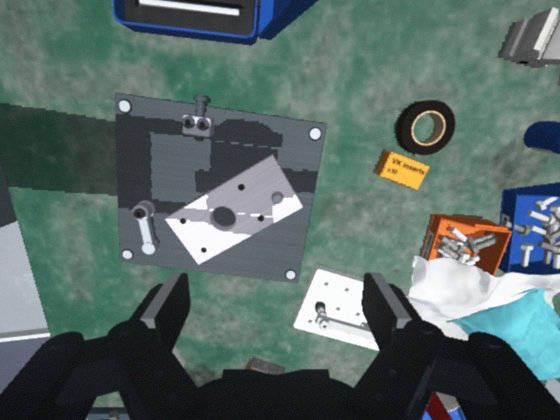

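```bash
python3 - <<'E'
import cv2
a=cv2.imread('pics/wrist0.png')[80:300,90:350]; cv2.imwrite('pics/w0z.png',cv2.resize(a,None,fx=3,fy=2.7,interpolation=cv2.INTER_CUBIC)[:600,:800])
a=cv2.imread('pics/scene0.png')[165:315,195:395]; cv2.imwrite('pics/s0z.png',cv2.resize(a,None,fx=4,fy=4,interpolation=cv2.INTER_CUBIC))
a=cv2.imread('pics/side0.png')[180:300,210:400]; cv2.imwrite('pics/d0z.png',cv2.resize(a,None,fx=4,fy=4,interpolation=cv2.INTER_CUBIC))
E
```

```text
(no output)
```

View pics/w0z.png

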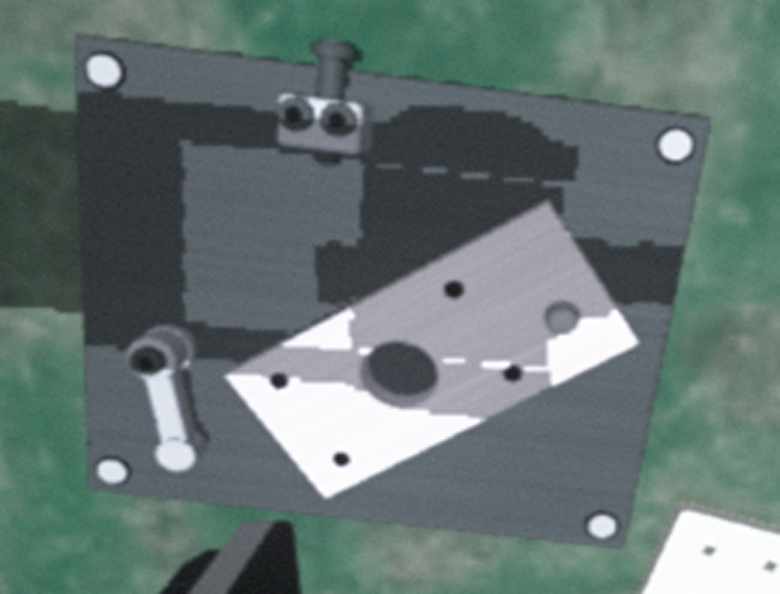

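View pics/s0z.png

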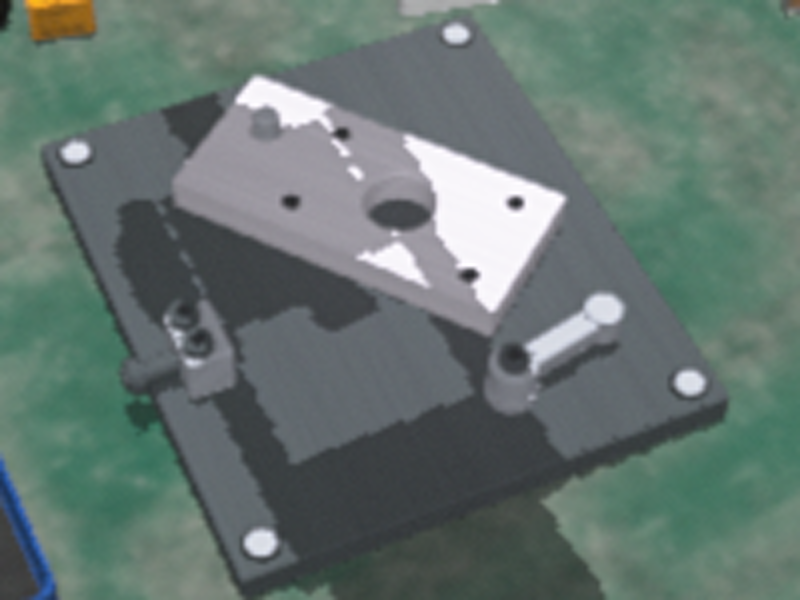

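View pics/d0z.png

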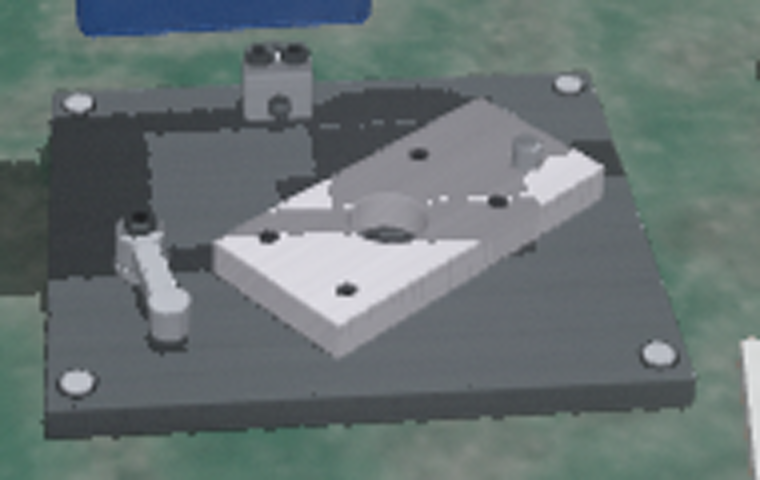

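```bash
cat >> h.py <<'E'
from scipy.spatial.transform import Rotation as R
def cam(d,s=None):
    f=210/np.tan(np.radians(d['vertical_fov'])/2)
    if 'view' in d: T=np.linalg.inv(d['view'])
    else:
        B=np.eye(4);B[:3,:3]=R.from_quat(s['eef_rot']).as_matrix();B[:3,3]=s['tcp_pos'];T=B@d['hand_eye']
    return f,d['cx'],d['cy'],T
def ray(c,p,z):
    f,cx,cy,T=c; v=T[:3,:3]@np.array([(p[0]-cx)/f,(p[1]-cy)/f,1]); o=T[:3,3]
    return (o+v*(z-o[2])/v[2])[:2]*1000
def proj(c,P):
    f,cx,cy,T=c; q=T[:3,:3].T@(np.array(P)-T[:3,3]); return q[:2]/q[2]*f+[cx,cy]
E
cat > m0.py <<'E'
from h import *
np.set_printoptions(precision=1,suppress=True)
C={}
for n in ['scene','side','wrist']:
    s=env.sense(); C[n]=cam(env.get_image(n),s)
Z={'wrist':(90,80,3,2.7),'scene':(195,165,4,4),'side':(210,180,4,4)}
M={'wrist':dict(base=[(78,35),(709,118),(625,547),(92,488)],plate=[(548,202),(638,343),(326,498),(226,376)],pin=[(562,313)],nose=[(175,453)]),
'scene':dict(base=[(240,585),(42,148),(475,15),(727,402)],plate=[(173,185),(258,75),(567,200),(492,330)],pin=[(266,117)],nose=[(603,308)]),
'side':dict(base=[(55,92),(588,72),(692,382),(45,412)],plate=[(482,98),(603,165),(338,328),(215,243)],pin=[(528,143)],nose=[(169,302)])}
H=dict(base=.015,plate=.031,pin=.041,nose=.035)
L=dict(base=np.array([[-195,90],[45,90],[45,-120],[-195,-120.]]),plate=np.array([[20,45],[20,-25],[-130,-25],[-130,45.]]))
def fit(A,B):
    a=A-A.mean(0);b=B-B.mean(0);th=np.arctan2((a[:,0]*b[:,1]-a[:,1]*b[:,0]).sum(),(a*b).sum())
    r=np.array([[np.cos(th),-np.sin(th)],[np.sin(th),np.cos(th)]]);t=B.mean(0)-r@A.mean(0)
    return th,t,B-(A@r.T+t)
for n in M:
    zx=Z[n]
    for k in M[n]:
        P=np.array([ray(C[n],(zx[0]+(p[0]+.5)/zx[2]-.5,zx[1]+(p[1]+.5)/zx[3]-.5),H[k]) for p in M[n][k]])
        print(n,k,P.ravel())
        if k in L:
            th,t,e=fit(L[k],P); print('   fit %.4f'%th,t,e.ravel())
E
python3 m0.py
```

```text
wrist base [ 448.7  106.9  682.7   74.   655.4 -131.8  420.   -98.7]
   fit -0.1378 [628.1  -7.9] [ 1.4 -1.2 -2.3 -1.1 -0.7  1.1  1.6  1.2]
wrist plate [621.7  41.1 657.  -20.2 527.2 -95.9 492.1 -35.3]
   fit 0.5294 [627.   -8.4] [ 0.1  0.6  0.1 -0.3 -0.2 -0.3  0.  -0.1]
wrist pin [626.9  -3.9]
wrist nose [468.4 -71. ]
scene base [ 444.2  106.5  680.3   72.3  650.8 -135.9  415.2  -98.8]
   fit -0.1459 [624. -10.] [ 0.  -0.9 -1.3 -0.1 -0.3 -0.6  1.6  1.6]
scene plate [618.2  39.6 655.7 -23.2 524.5 -97.1 484.  -31.9]
   fit 0.5098 [623.5 -10.1] [-0.8  0.6  2.6 -1.1  2.2 -1.8 -4.   2.3]
scene pin [623.5  -9. ]
scene nose [467.6 -74. ]
side base [ 445.3  104.7  680.4   71.8  650.  -136.1  415.7 -102.4]
   fit -0.1420 [624.2 -11.3] [ 1.3 -0.8 -1.1  0.3 -1.8  0.4  1.5  0.1]
side plate [620.2  38.4 654.5 -19.2 525.  -97.3 490.3 -37.6]
   fit 0.5354 [624.9  -9.5] [ 1.  -1.  -0.3  1.6 -0.8 -0.   0.2 -0.5]
side pin [624.3 -11.5]
side nose [466.2 -74.4]
```

```bash
cat >> h.py <<'E'
def Rd(yaw): return R.from_euler('z',yaw)*R.from_quat([1,0,0,0])
def rel(s,x,y,z,yaw):
    q=R.from_quat(s['eef_rot']); d=q.inv().apply(np.array([x,y,z])-s['tcp_pos']*1000)
    r=(q.inv()*Rd(yaw)).as_rotvec(); return np.round(d,1).tolist()+np.round(r,3).tolist()
PIN=np.array([625.,-9.5]); TH=-0.142
def rot(a,v): c,s_=np.cos(a),np.sin(a); return np.array([c*v[0]-s_*v[1],s_*v[0]+c*v[1]])
def f2w(v): return PIN+rot(TH,v)
def w2f(v): return rot(-TH,np.array(v)-PIN)
E
cat >> m0.py <<'E'
print('---stop')
for n,pts in dict(wrist=[(323,122,.039),(328,160,.024),(147,355,.037)],scene=[(200,335,.039),(513,353,.037)],side=[(280,68,.039),(279,108,.024),(140,220,.037)]).items():
    zx=Z[n]
    for p in pts:
        print(n,w2f(ray(C[n],(zx[0]+(p[0]+.5)/zx[2]-.5,zx[1]+(p[1]+.5)/zx[3]-.5),p[2])))
s=env.sense(); print(s['time'],rel(s,556,-114,80,.53),rel(s,556,-114,19,.53))
E
python3 m0.py | sed -n '/stop/,$p'
```

```text
---stop
wrist [-93.5  70.2]
wrist [-94.4  54.3]
wrist [-156.5  -36.7]
scene [-98.4  67. ]
scene [-153.8  -42.5]
side [-96.7  63.5]
side [-97.6  55.2]
side [-157.9  -38.1]
0.45 [-68.9, 114.0, 151.2, -0.0, 0.0, -0.53] [-68.9, 114.0, 212.2, -0.0, 0.0, -0.53]
```

Request:
{"name": "drive_tool", "arguments": {
  "grip": 0,
  "series": [-20,30,30,0,0,-0.13,-40,70,80,0,0,-0.3,-65,110,130,0,0,-0.45,-69,114,151,0,0,-0.53,-69,114,170,0,0,-0.53,-69,114,190,0,0,-0.53,-69,114,190,0,0,-0.53]
}}

```text
time: 1.32
tcp_pos: [0.5555, -0.113, 0.0398]
eef_rot: [0.965, 0.262, -0.001, -0.001]
force: [0.3, -0.5, 0.2]
opening: 0.0
```

```bash
python3 - <<'E'
from h import *
s,d=snap('wrist','w1.png'); snap('side','d1.png'); snap('scene','s1.png')
print(s['time'],s['tcp_pos'],s['force'],s['opening'],rel(s,556,-114,19,.53))
a=[cv2.imread('pics/'+n)for n in('d1.png','s1.png')]
cv2.imwrite('pics/c1.png',np.hstack([cv2.resize(a[0][150:300,200:400],None,fx=2,fy=3),cv2.resize(a[1][150:300,190:390],None,fx=2,fy=3)]))
E
```

```text
1.325 [ 0.55545637 -0.11303942  0.03982195] [ 0.25854843 -0.49470245  0.17837713] 4.8433283655571764e-05 [0.0, 1.1, 20.8, -0.002, 0.002, 0.0]
```

View pics/c1.png

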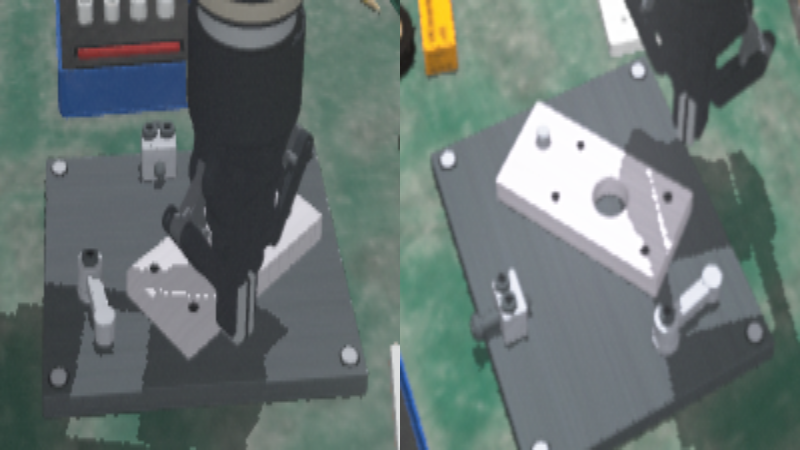

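View pics/w1.png

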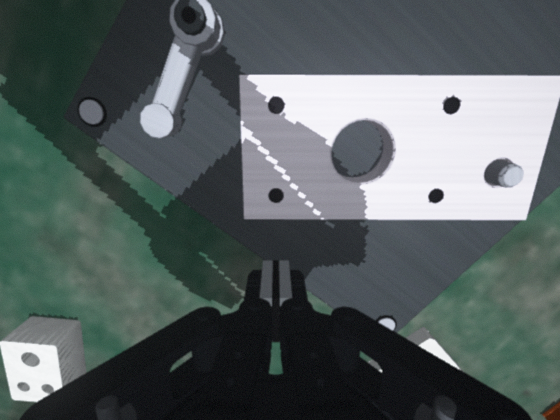

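Request:
{"name": "drive_tool", "arguments": {
  "series": [0,0,10,0,0,0,0,0,20,0,0,0,0,-5,20.5,0,0,0,0,-8,20.5,0,0,0,0,-11,20.5,0,0,0,0,-13,20.5,0,0,0,0,-13,20.5,0,0,0]
}}

```text
time: 2.35
tcp_pos: [0.5507, -0.1025, 0.0221]
eef_rot: [0.965, 0.262, 0.001, 0.001]
force: [-0.6, -0.4, -0.4]
opening: -0.0001
```

Request:
{"name": "drive_tool", "arguments": {
  "series": [0,-1,0,0,0,0,0,-2,0,0,0,0,0,-3,0,0,0,0,0,-4,0,0,0,0,0,-5,0,0,0,0]
}}

```text
time: 2.98
tcp_pos: [0.5481, -0.0981, 0.0221]
eef_rot: [0.965, 0.262, 0.001, 0.001]
force: [0.2, 0.4, -0.7]
opening: -0.0004
```

Request:
{"name": "drive_tool", "arguments": {
  "series": [0,-1,2,0,0,0,0,-2,2,0,0,0,0,-3,2,0,0,0,0,-4,2,0,0,0]
}}

```text
time: 3.48
tcp_pos: [0.5459, -0.0949, 0.02]
eef_rot: [0.965, 0.262, 0.001, 0.001]
force: [-0.9, -1.5, -1.1]
opening: 0.0003
```

Request:
{"name": "drive_tool", "arguments": {
  "series": [0,-1,1,0,0,0,0,-2,1,0,0,0,0,-3,1,0,0,0,0,-4,1,0,0,0]
}}

```text
time: 3.98
tcp_pos: [0.5444, -0.0918, 0.0196]
eef_rot: [0.965, 0.262, 0.001, 0.001]
force: [1.0, -4.4, 3.4]
opening: 0.0002
```

```bash
python3 - <<'E'
from h import *
s,d=snap('wrist','w2.png')
for i in range(3): print(env.sense()['force']); snap('side','d2.png')
a=[cv2.imread('pics/'+n)for n in('w2.png','d2.png')]
cv2.imwrite('pics/c2.png',np.hstack([cv2.resize(a[0][0:300,100:400],None,fx=1.33,fy=2),cv2.resize(a[1][150:300,200:400],None,fx=2,fy=4)]))
E
```

```text
[ 0.25016446 -5.29403228  2.43122767]
[ 1.54845982 -5.0174184   3.93048058]
[ 1.17894768 -5.43841916  2.61741884]
```

View pics/c2.png

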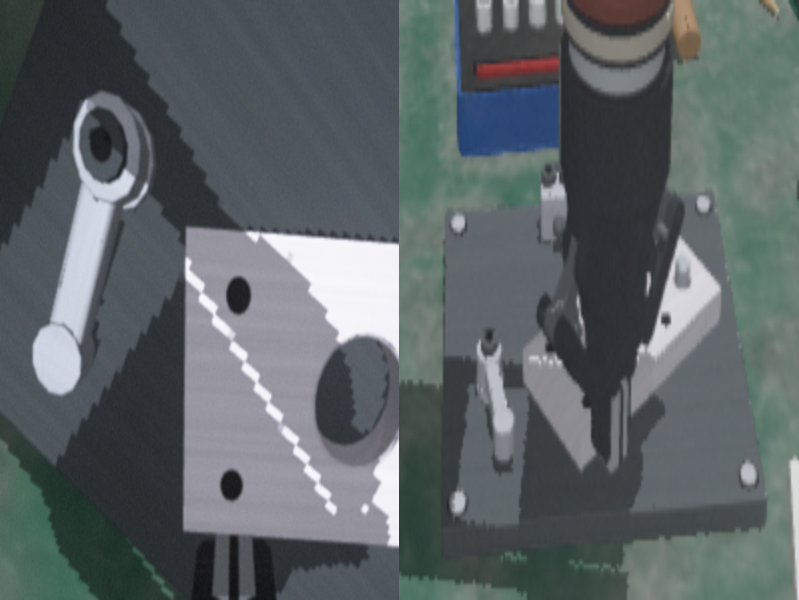

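```bash
cat >> h.py <<'E'
def pl(a,x=-109.4,y=-36.): return PIN+rot(a,(x,y))
E
python3 - <<'E'
from h import *
s=env.sense(); print(s['time'],s['tcp_pos'],R.from_quat(s['eef_rot']).as_euler('xyz'))
for a in np.arange(.44,-.05,-.04): print(round(a,2),rel(s,*pl(a),20,a))
E
```

```text
4.175 [ 0.54436673 -0.09168964  0.01943099] [ 3.13861091e+00 -1.74025677e-03  5.30764072e-01]
0.44 [-1.1, -4.1, -0.6, 0.003, -0.002, 0.091]
0.4 [-2.0, -8.6, -0.6, 0.003, -0.002, 0.131]
0.36 [-2.8, -13.2, -0.6, 0.003, -0.002, 0.171]
0.32 [-3.4, -17.7, -0.6, 0.003, -0.002, 0.211]
0.28 [-3.8, -22.3, -0.6, 0.003, -0.002, 0.251]
0.24 [-4.0, -26.9, -0.7, 0.003, -0.002, 0.291]
0.2 [-4.0, -31.5, -0.7, 0.003, -0.002, 0.331]
0.16 [-3.9, -36.1, -0.7, 0.003, -0.002, 0.371]
0.12 [-3.5, -40.7, -0.7, 0.003, -0.002, 0.411]
0.08 [-3.0, -45.3, -0.7, 0.003, -0.002, 0.451]
0.04 [-2.3, -49.9, -0.7, 0.002, -0.002, 0.491]
0.0 [-1.4, -54.4, -0.7, 0.002, -0.002, 0.531]
-0.04 [-0.4, -58.9, -0.7, 0.002, -0.003, 0.571]
```

Request:
{"name": "drive_tool", "arguments": {
  "series": [-1,-4,-0.6,0.003,-0.002,0.09,-2,-8.6,-0.6,0.003,-0.002,0.13,-2.8,-13.2,-0.6,0.003,-0.002,0.17,-3.4,-17.7,-0.6,0.003,-0.002,0.21,-3.8,-22.3,-0.6,0.003,-0.002,0.25,-4,-27,-0.7,0.003,-0.002,0.29,-4,-31.5,-0.7,0.003,-0.002,0.33,-3.9,-36,-0.7,0.003,-0.002,0.37,-3.5,-40.7,-0.7,0.003,-0.002,0.41,-3,-45,-0.7,0.003,-0.002,0.45,-2.3,-50,-0.7,0.002,-0.002,0.49]
}}

```text
time: 5.55
tcp_pos: [0.5163, -0.0493, 0.0195]
eef_rot: [1.0, 0.02, -0.001, -0.0]
force: [0.5, -4.2, 1.9]
opening: 0.0001
```

```bash
python3 - <<'E'
from h import *
s,d=snap('wrist','w3.png'); print(s['force'])
for i in range(3): snap('side','d3.png'); s=env.sense();print(s['force'])
print(s['time'],s['tcp_pos'],R.from_quat(s['eef_rot']).as_euler('xyz'))
for a in np.arange(0.04,-.22,-.02): print(round(a,2),rel(s,*pl(a),20,a))
a=[cv2.imread('pics/'+n)for n in('w3.png','d3.png')]
cv2.imwrite('pics/c3.png',np.hstack([a[0][0:300,100:500],cv2.resize(a[1][150:300,200:400],None,fx=2,fy=2)]))
E
```

```text
[ 0.47565878 -4.16506896  1.90978537]
[-0.5523625  -0.92597174  0.88427588]
[-0.3774436  -0.35614151  1.00470378]
[ 0.53234011 -0.27558946 -0.03556089]
5.75 [ 0.51622345 -0.04887967  0.01925026] [-3.14004521e+00  1.20855417e-03  4.13824306e-02]
0.04 [0.9, 1.0, -0.8, -0.002, 0.001, 0.001]
0.02 [0.2, -1.2, -0.7, -0.002, 0.001, 0.021]
0.0 [-0.5, -3.4, -0.7, -0.002, 0.001, 0.041]
-0.02 [-1.1, -5.6, -0.7, -0.002, 0.001, 0.061]
-0.04 [-1.7, -7.9, -0.7, -0.001, 0.001, 0.081]
-0.06 [-2.2, -10.1, -0.7, -0.001, 0.001, 0.101]
-0.08 [-2.6, -12.4, -0.7, -0.001, 0.001, 0.121]
-0.1 [-3.1, -14.6, -0.7, -0.001, 0.001, 0.141]
-0.12 [-3.5, -16.9, -0.7, -0.001, 0.001, 0.161]
-0.14 [-3.8, -19.2, -0.7, -0.001, 0.001, 0.181]
-0.16 [-4.1, -21.5, -0.7, -0.001, 0.001, 0.201]
-0.18 [-4.3, -23.7, -0.7, -0.001, 0.001, 0.221]
-0.2 [-4.5, -26.0, -0.7, -0.001, 0.001, 0.241]
```

View pics/c3.png

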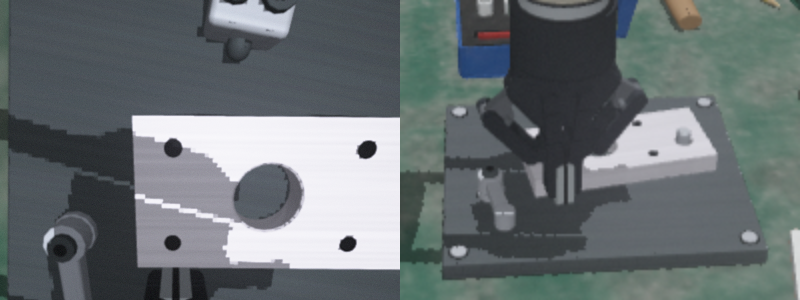

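Request:
{"name": "drive_tool", "arguments": {
  "series": [-0.5,-3.4,-0.7,-0.002,0.001,0.04,-1.1,-5.6,-0.7,-0.002,0.001,0.06,-1.7,-7.9,-0.7,-0.001,0.001,0.08,-2.2,-10.1,-0.7,-0.001,0.001,0.1,-2.6,-12.4,-0.7,-0.001,0.001,0.12,-3,-14.6,-0.7,-0.001,0.001,0.14,-3.5,-17,-0.7,-0.001,0.001,0.16,-3.8,-19,-0.7,-0.001,0.001,0.18]
}}

```text
time: 6.75
tcp_pos: [0.5116, -0.0299, 0.02]
eef_rot: [0.998, -0.07, -0.0, -0.0]
force: [0.2, -2.2, -0.8]
opening: -0.0001
```

```bash
python3 - <<'E'
from h import *
s,d=snap('wrist','w4.png'); 
print(s['time'],s['tcp_pos'],s['force'],R.from_quat(s['eef_rot']).as_euler('xyz'))
for a in np.arange(-.12,-.28,-.01): print(round(a,2),rel(s,*pl(a),20,a))
cv2.imwrite('pics/c4.png',cv2.resize(d['img'][0:300,200:400,::-1],None,fx=2.5,fy=2))
E
```

```text
6.75 [ 0.51160883 -0.02987124  0.02000056] [ 0.18023679 -2.15186781 -0.82635204] [-3.14117638e+00  4.09812873e-04 -1.39863444e-01]
-0.12 [0.8, 2.2, -0.0, -0.0, 0.0, -0.02]
-0.13 [0.4, 1.1, -0.0, -0.0, 0.0, -0.01]
-0.14 [0.0, 0.0, 0.0, -0.0, 0.0, 0.0]
-0.15 [-0.3, -1.1, 0.0, -0.0, 0.0, 0.01]
-0.16 [-0.7, -2.2, 0.0, -0.0, 0.0, 0.02]
-0.17 [-1.0, -3.3, 0.0, -0.0, 0.0, 0.03]
-0.18 [-1.3, -4.4, 0.0, -0.0, 0.0, 0.04]
-0.19 [-1.6, -5.5, 0.0, -0.0, 0.0, 0.05]
-0.2 [-1.9, -6.6, 0.0, -0.0, 0.0, 0.06]
-0.21 [-2.2, -7.7, 0.0, -0.0, 0.0, 0.07]
-0.22 [-2.5, -8.9, 0.0, -0.0, 0.0, 0.08]
-0.23 [-2.8, -10.0, 0.0, -0.0, 0.0, 0.09]
-0.24 [-3.0, -11.1, 0.0, -0.0, 0.0, 0.1]
-0.25 [-3.3, -12.2, 0.0, -0.0, 0.0, 0.11]
-0.26 [-3.5, -13.4, 0.0, -0.0, 0.0, 0.12]
-0.27 [-3.7, -14.5, 0.0, -0.0, 0.0, 0.13]
-0.28 [-3.9, -15.6, 0.0, -0.0, 0.0, 0.14]
```

View pics/c4.png

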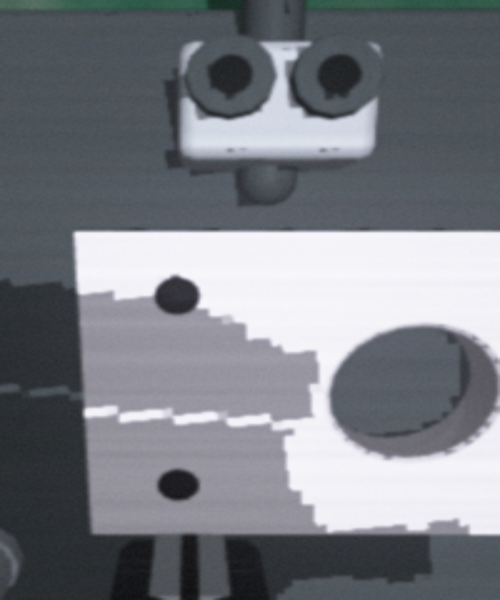

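Request:
{"name": "drive_tool", "arguments": {
  "series": [-0.3,-1.1,0,0,0,0.01,-0.7,-2.2,0,0,0,0.02,-1,-3.3,0,0,0,0.03,-1.3,-4.4,0,0,0,0.04]
}}

```text
time: 7.3
tcp_pos: [0.5109, -0.0251, 0.02]
eef_rot: [0.996, -0.09, -0.0, -0.0]
force: [-0.9, -1.1, -0.3]
opening: -0.0001
```

```bash
python3 - <<'E'
from h import *
s,d=snap('wrist','w5.png'); c=cam(d,s)
print(s['time'],s['tcp_pos'],s['force'],R.from_quat(s['eef_rot']).as_euler('xyz'))
cv2.imwrite('pics/c5.png',cv2.resize(d['img'][0:200,200:400,::-1],None,fx=4,fy=3,interpolation=cv2.INTER_CUBIC))
s=env.sense();print(s['force'])
# w4 gap
E
```

```text
7.3 [ 0.51093146 -0.02512027  0.02003034] [-0.85567922 -1.10249836 -0.28525326] [-3.14104545e+00  4.31781047e-04 -1.80836104e-01]
[-0.85678324 -0.06248344 -0.5232634 ]
```

View pics/c5.png

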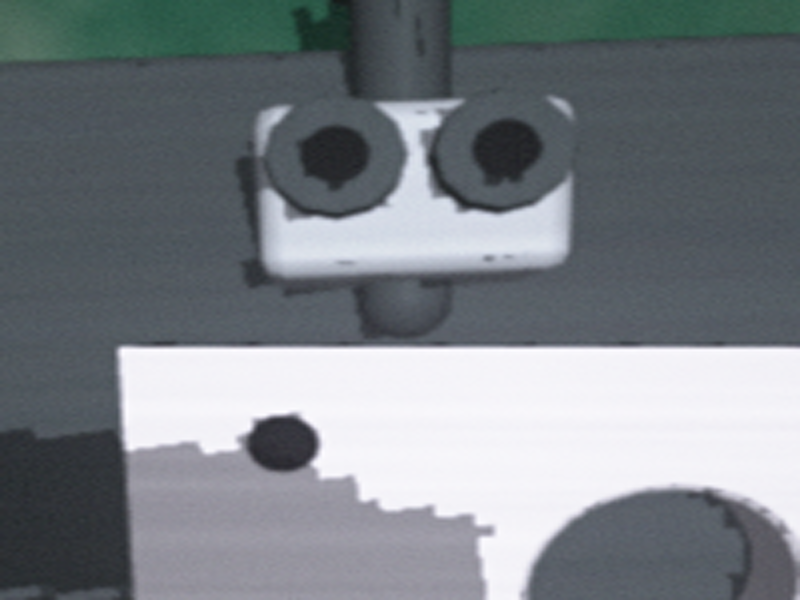

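```bash
python3 - <<'E'
from h import *
s=env.sense();d=env.get_image('wrist');c=cam(d,s)
a=ray(c,(301.,111.7),.024);b=ray(c,(301.,115.7),.031);print(a,b,a-b,w2f(a))
# edge direction of plate
b2=ray(c,(390.,115.7),.031);print(np.arctan2(*(b2-b)[::-1]))
print(s['force'],s['time'])
for a in np.arange(-.18,-.30,-.01): print(round(a,2),rel(s,*pl(a),20,a))
E
```

```text
[537.41193179  55.70216738] [536.59886199  54.17418874] [0.8130698  1.52797863] [-95.93411184  52.15015348]
-0.1826833725653825
[-0.85678324 -0.06248344 -0.5232634 ] 7.35
-0.18 [0.0, 0.3, 0.1, -0.001, 0.0, -0.001]
-0.19 [-0.3, -0.8, 0.1, -0.001, 0.0, 0.009]
-0.2 [-0.7, -1.9, 0.1, -0.001, 0.0, 0.019]
-0.21 [-1.0, -3.0, 0.1, -0.001, 0.0, 0.029]
-0.22 [-1.3, -4.1, 0.1, -0.001, 0.0, 0.039]
-0.23 [-1.6, -5.2, 0.1, -0.001, 0.0, 0.049]
-0.24 [-1.9, -6.3, 0.1, -0.001, 0.0, 0.059]
-0.25 [-2.2, -7.4, 0.1, -0.001, 0.0, 0.069]
-0.26 [-2.5, -8.6, 0.1, -0.001, 0.0, 0.079]
-0.27 [-2.8, -9.7, 0.1, -0.001, 0.0, 0.089]
-0.28 [-3.0, -10.8, 0.1, -0.001, 0.0, 0.099]
-0.29 [-3.3, -11.9, 0.1, -0.001, 0.0, 0.109]
```

Request:
{"name": "drive_tool", "arguments": {
  "series": [-0.2,-0.5,0,0,0,0.005,-0.3,-1,0,0,0,0.01,-0.5,-1.5,0,0,0,0.015]
}}

```text
time: 7.78
tcp_pos: [0.5107, -0.0234, 0.02]
eef_rot: [0.995, -0.098, -0.0, -0.0]
force: [-0.8, -1.4, 0.1]
opening: 0.0002
```

Request:
{"name": "drive_tool", "arguments": {
  "series": [-0.1,-0.4,0,0,0,0.005,-0.2,-0.8,0,0,0,0.01]
}}

```text
time: 8.02
tcp_pos: [0.5106, -0.0231, 0.02]
eef_rot: [0.995, -0.103, -0.0, 0.0]
force: [-1.5, -4.9, -0.1]
opening: 0.0
```

Request:
{"name": "drive_tool", "arguments": {
  "series": [-0.1,-0.3,0,0,0,0.005,-0.2,-0.6,0,0,0,0.01]
}}

```text
time: 8.28
tcp_pos: [0.5104, -0.023, 0.0201]
eef_rot: [0.994, -0.108, -0.0, 0.001]
force: [-1.7, -5.5, 0.7]
opening: -0.0004
```

Request:
{"name": "drive_tool", "arguments": {
  "series": [-0.1,-0.4,0,0,0,0,-0.1,-0.8,0,0,0,0]
}}

```text
time: 8.52
tcp_pos: [0.5104, -0.023, 0.0201]
eef_rot: [0.994, -0.108, -0.0, 0.002]
force: [-1.7, -6.8, -0.1]
opening: 0.0002
```

```bash
python3 - <<'E'
from h import *
for i in range(3):
    s,d=snap('wrist','w6.png'); print(s['time'],s['tcp_pos'],s['force'],R.from_quat(s['eef_rot']).as_euler('xyz')[2])
cv2.imwrite('pics/c6.png',cv2.resize(d['img'][0:200,200:400,::-1],None,fx=4,fy=3,interpolation=cv2.INTER_CUBIC))
E
```

```text
8.525 [ 0.5104111  -0.02295536  0.02008787] [-1.67444093 -6.82199075 -0.0929594 ] -0.2156799214232572
8.575 [ 0.51040456 -0.02297691  0.02009109] [-0.86747662 -6.29443469 -0.09972475] -0.21564961537505178
8.625 [ 0.51038516 -0.02296549  0.02009445] [-1.8313633  -6.36651122 -0.16728915] -0.21567782911203248
```

View pics/c6.png

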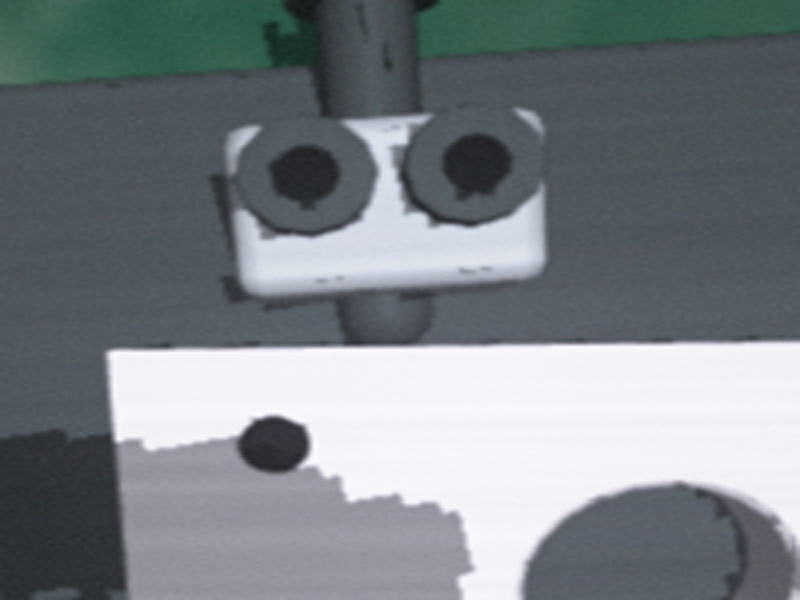

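Request:
{"name": "drive_tool", "arguments": {
  "series": [-0.1,-0.8,0,0,0,0,-0.1,-1,0,0,0,0,-0.1,-1.2,0,0,0,0]
}}

```text
time: 9.05
tcp_pos: [0.5104, -0.0229, 0.0201]
eef_rot: [0.994, -0.107, -0.001, 0.003]
force: [-2.1, -7.5, 0.1]
opening: -0.0001
```

```bash
python3 - <<'E'
from h import *
for i in range(4):
    s=env.sense(); print(s['time'],s['tcp_pos'],s['force'],R.from_quat(s['eef_rot']).as_euler('xyz')[2]); env.get_image('wrist')
E
```

```text
9.05 [ 0.51038189 -0.02289607  0.02011787] [-2.10941871 -7.50046702  0.05179607] -0.21540550050387908
9.1 [ 0.5103712  -0.02290271  0.02011638] [-1.74711085 -8.1172624   1.20368458] -0.2154475930107842
9.15 [ 0.5103927  -0.02288015  0.02014168] [-0.88887351 -8.10605748 -0.73094298] -0.21544395693398433
9.2 [ 0.51036981 -0.02288731  0.020109  ] [-2.45058605 -7.97356742 -1.00735935] -0.21542741300039436
```

Request:
{"name": "drive_tool", "arguments": {
  "series": [-0.1,-1.3,0,0,0,0,-0.1,-1.5,0,0,0,0,-0.1,-1.7,0,0,0,0,-0.1,-1.7,0,0,0,0]
}}

```text
time: 9.75
tcp_pos: [0.5104, -0.0228, 0.0202]
eef_rot: [0.994, -0.107, -0.001, 0.005]
force: [-3.0, -9.5, 0.2]
opening: 0.0001
```

```bash
python3 - <<'E'
from h import *
for i in range(5):
    s=env.sense(); print(s['time'],s['tcp_pos'],s['force'],R.from_quat(s['eef_rot']).as_euler('xyz')[2]); env.get_image('wrist')
E
```

```text
9.75 [ 0.51035879 -0.02281474  0.02017748] [-2.97644812 -9.51493739  0.22254473] -0.21500316121963592
9.8 [ 0.51034638 -0.02282749  0.02015519] [ -2.50502251 -10.6433019   -0.45434701] -0.21503568615456192
9.85 [ 0.51033558 -0.022836    0.02014188] [-3.25404167 -9.2131879  -0.03592387] -0.21506522361687908
9.9 [ 0.5103564  -0.02281524  0.02016285] [-2.89552995 -8.83628537 -0.41163027] -0.2150290566006563
9.95 [ 0.51034648 -0.02281359  0.0201535 ] [-2.67578941 -9.83014256 -0.34545803] -0.21506146977933227
```

Request:
{"name": "drive_tool", "arguments": {
  "series": [0,-1.7,0,0,0,0,0,-1.9,0,0,0,0,0,-2.1,0,0,0,0,0,-2.1,0,0,0,0,0,-2.1,0,0,0,0]
}}

```text
time: 10.62
tcp_pos: [0.5103, -0.0228, 0.0202]
eef_rot: [0.994, -0.107, -0.001, 0.007]
force: [-2.5, -11.0, 1.2]
opening: 0.0001
```

```bash
python3 - <<'E'
from h import *
for i in range(6):
    s=env.sense(); print(s['time'],s['tcp_pos'],s['force'],R.from_quat(s['eef_rot']).as_euler('xyz')[2]); d=env.get_image('wrist')
cv2.imwrite('pics/w7.png',d['img'][:,:,::-1])
E
```

```text
10.625 [ 0.51033037 -0.02276484  0.02019717] [ -2.51881674 -10.98810625   1.20781606] -0.21448698840979996
10.675 [ 0.51032212 -0.02276276  0.02017358] [ -3.28881252 -12.04148152   1.11269504] -0.2144640854393387
10.725 [ 0.51035813 -0.0227736   0.02020835] [ -3.55983517 -10.70159286   0.5426058 ] -0.21450683784603908
10.775 [ 0.51033932 -0.02278103  0.02019217] [ -3.82148205 -11.49612286   0.09798394] -0.21452105628690665
10.825 [ 0.51032752 -0.02275972  0.02018792] [ -2.79730648 -10.70416123   0.82418181] -0.2144538237619218
10.875 [ 0.51034107 -0.02277719  0.02020578] [ -3.83774571 -10.44424421   0.3965382 ] -0.214557480520422
```

View pics/w7.png

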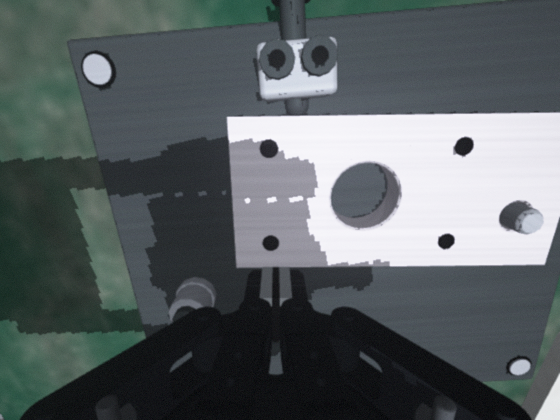

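Request:
{"name": "drive_tool", "arguments": {
  "series": [0,-2.1,0,0,0,0,0,-2.1,0,0,0,0,0,-2.1,0,0,0,0,0,-2.1,0,0,0,0,0,-1,0,0,0,0,0,1,0,0,0,0,0,4,0,0,0,0,0,10,0,0,0,0,0,20,-5,0,0,0,0,25,-25,0,0,0,0,25,-50,0,0,0,0,25,-60,0,0,0]
}}

```text
time: 12.42
tcp_pos: [0.5064, -0.0471, 0.0826]
eef_rot: [0.994, -0.107, 0.0, 0.007]
force: [-0.7, 0.4, -0.9]
opening: -0.0002
```

```bash
python3 - <<'E'
from h import *
s,d=snap('wrist','w8.png'); c=cam(d,s); s2,d2=snap('side','d8.png')
print(s['time'],s['tcp_pos'],s['force'])
np.save('c8.npy',np.array(c,dtype=object),allow_pickle=True)
a=cv2.imread('pics/w8.png');b=cv2.imread('pics/d8.png')
cv2.imwrite('pics/c8.png',np.vstack([cv2.resize(a[:300],(560,300)),cv2.resize(b[150:300,180:460],(560,300))]))
E
```

```text
12.425 [ 0.50639279 -0.04706773  0.08260882] [-0.7289464   0.36254461 -0.88859116]
```

View pics/c8.png

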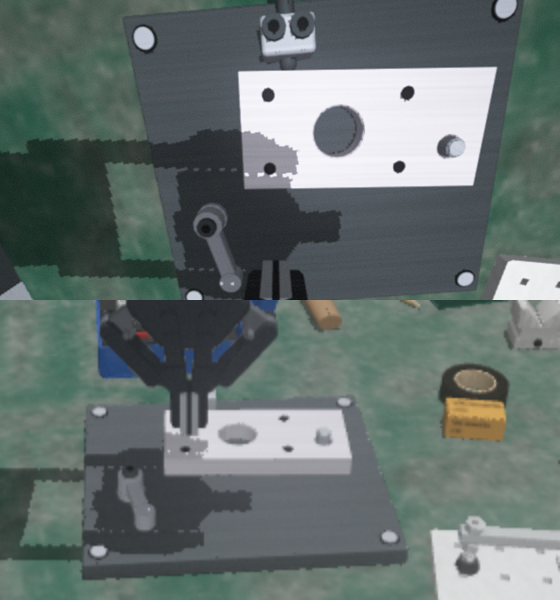

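```bash
cat >> h.py <<'E'
def kp(h,phi,r,d): return h+r*np.array([np.cos(phi),np.sin(phi)])+d*np.array([np.sin(phi),-np.cos(phi)])
E
python3 - <<'E'
from h import *
c=np.load('c8.npy',allow_pickle=True)
h=f2w((-158,-40)); n=ray(c,(231.,284.),.035); hh=ray(c,(205.,227.),.037)
print(h,n,hh,np.linalg.norm(n-h),np.arctan2(*(n-h)[::-1]))
p=ray(c,(240,187.),.031);q=ray(c,(474,184.),.031); print('plate',np.arctan2(*(q-p)[::-1]))
s=env.sense();print(R.from_quat(s['eef_rot']).as_euler('xyz'))
phi=np.arctan2(*(n-h)[::-1])
for z,d in((83,30),(24,28)):
    P=kp(h,phi,44,d);print(P,w2f(P),rel(s,*P,z,phi))
E
```

```text
[462.92935045 -26.73672113] [468.23746662 -72.78605276] [463.39552402 -25.72433018] 46.35425591004941 -1.4560326242270036
plate -0.20419763028973403
[ 3.12774485e+00 -1.78084980e-03 -2.14788916e-01]
[438.16522006 -73.8826419 ] [-175.84263298  -90.17609439] [-60.7, 41.0, -0.5, 0.011, -0.01, 1.241]
[440.1520638  -73.65361801] [-173.90819917  -89.66819102] [-59.0, 39.5, 58.5, 0.011, -0.01, 1.241]
```

Request:
{"name": "drive_tool", "arguments": {
  "series": [-7,5,-1,0.011,-0.01,0.15,-14,10,-1,0.011,-0.01,0.3,-21,15,-1,0.011,-0.01,0.45,-28,20,-1,0.011,-0.01,0.6,-35,25,-1,0.011,-0.01,0.75,-45,30,-1,0.011,-0.01,0.9,-52,35,-1,0.011,-0.01,1.05,-60,41,-1,0.011,-0.01,1.2,-60.7,41,-1,0.011,-0.01,1.24,-60.7,41,20,0.011,-0.01,1.24,-60.7,41,35,0.011,-0.01,1.24]
}}

```text
time: 13.9
tcp_pos: [0.4371, -0.0741, 0.0457]
eef_rot: [0.747, -0.665, -0.001, 0.0]
force: [-0.6, -0.5, -0.4]
opening: -0.0002
```

```bash
python3 - <<'E'
from h import *
s,d=snap('wrist','w9.png'); c=cam(d,s); s2,d2=snap('side','d9.png');snap('scene','s9.png')
print(s['time'],s['tcp_pos'],s['force'],R.from_quat(s['eef_rot']).as_euler('xyz'),s['joint_positions'])
np.save('c9.npy',np.array(c,dtype=object),allow_pickle=True)
a=cv2.imread('pics/w9.png');b=cv2.imread('pics/d9.png');e=cv2.imread('pics/s9.png')
cv2.imwrite('pics/c9.png',np.vstack([cv2.resize(a[:300],(560,300)),np.hstack([b[150:300,180:380],e[160:310,220:420]]).repeat(2,0)[:, :560] if 0 else cv2.resize(np.hstack([b[150:300,180:380],e[160:310,220:420]]),(800,300))[:,:560]]))
cv2.imwrite('pics/c9b.png',cv2.resize(np.hstack([b[150:300,180:380],e[160:310,220:420]]),(800,300)))
h=f2w((-158,-40));phi=-1.456
for z,dd in((24,28),(24,19)): print(rel(s,*kp(h,phi,44,dd),z,phi))
E
```

```text
13.9 [ 0.43712121 -0.07412237  0.04565649] [-0.6251004  -0.52991378 -0.42586678] [ 3.13969236e+00  9.62856859e-04 -1.45474851e+00] [-3.36143665e-01 -1.96920298e-01  2.17795292e+00  3.89692825e-05
  1.16269004e+00  1.11858843e+00]
[-0.1, -3.1, 21.7, 0.002, 0.001, 0.001]
[-0.1, -12.1, 21.6, 0.002, 0.001, 0.001]
```

View pics/w9.png

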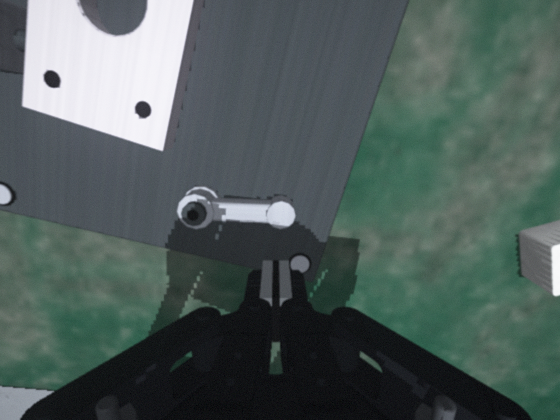

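View pics/c9b.png

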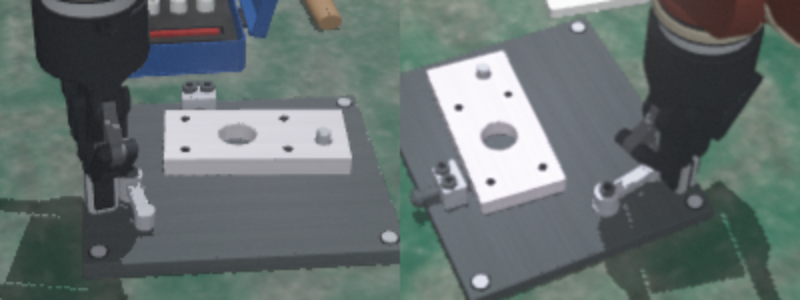

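Request:
{"name": "drive_tool", "arguments": {
  "series": [0,-3,8,0,0,0,0,-3,16,0,0,0,0,-3,22,0,0,0,0,-5,22,0,0,0,0,-7,22,0,0,0,0,-7,22,0,0,0]
}}

```text
time: 14.8
tcp_pos: [0.4443, -0.0733, 0.0243]
eef_rot: [0.747, -0.665, -0.001, 0.0]
force: [0.0, -0.1, 0.2]
opening: -0.0001
```

```bash
cat > k.py <<'E'
from h import *
import sys
s=env.sense();y=R.from_quat(s['eef_rot']).as_euler('xyz')[2]
print(s['time'],s['tcp_pos'],s['force'],y)
h=f2w((-158,-40));a,b,st,r,d,z=map(float,sys.argv[1:])
for p in np.arange(a,b,st): print(round(p,3),rel(s,*kp(h,p,r,d),z,p))
E
python3 k.py -1.456 -.3 .1 44 19 24
```

```text
14.8 [ 0.44427824 -0.07326728  0.02425389] [ 0.00705467 -0.14764023  0.22468397] -1.4546123197599305
-1.456 [-0.1, -4.9, 0.2, 0.002, 0.001, 0.001]
-1.356 [1.6, -9.3, 0.2, 0.002, 0.001, -0.099]
-1.256 [2.8, -14.0, 0.2, 0.002, 0.001, -0.199]
-1.156 [3.6, -18.7, 0.2, 0.002, 0.001, -0.299]
-1.056 [3.9, -23.5, 0.2, 0.002, 0.002, -0.399]
-0.956 [3.7, -28.3, 0.2, 0.002, 0.002, -0.499]
-0.856 [3.0, -33.0, 0.2, 0.002, 0.002, -0.599]
-0.756 [1.9, -37.7, 0.2, 0.002, 0.002, -0.699]
-0.656 [0.3, -42.2, 0.2, 0.002, 0.002, -0.799]
-0.556 [-1.8, -46.5, 0.1, 0.002, 0.002, -0.899]
-0.456 [-4.3, -50.6, 0.1, 0.002, 0.002, -0.999]
-0.356 [-7.1, -54.5, 0.1, 0.001, 0.002, -1.099]
```

Request:
{"name": "drive_tool", "arguments": {
  "series": [0,-2.5,0,0,0,0,0,-5,0,0.002,0.001,0,1,-7,0,0.002,0.001,-0.05,1.6,-9.3,0,0.002,0.001,-0.1,2.3,-11.6,0,0.002,0.001,-0.15,2.8,-14,0,0.002,0.001,-0.2,3.2,-16.3,0,0.002,0.001,-0.25,3.6,-18.7,0,0.002,0.001,-0.3,3.9,-23.5,0,0.002,0.002,-0.4]
}}

```text
time: 15.92
tcp_pos: [0.468, -0.075, 0.0244]
eef_rot: [0.865, -0.502, 0.0, 0.001]
force: [-2.5, -2.2, 1.0]
opening: 0.0002
```

```bash
python3 k.py -1.1 .1 .1 44 19 24; python3 - <<'E'
from h import *
s,d=snap('wrist','w10.png')
E
```

```text
15.925 [ 0.46798567 -0.07503054  0.02436809] [-2.46391081 -2.16852639  1.02582932] -1.0514589197828466
-1.1 [-1.4, 1.5, 0.4, 0.001, -0.001, 0.049]
-1.0 [0.5, -2.9, 0.4, 0.001, -0.001, -0.051]
-0.9 [1.9, -7.4, 0.4, 0.002, -0.001, -0.151]
-0.8 [2.9, -12.1, 0.4, 0.002, -0.001, -0.251]
-0.7 [3.4, -16.9, 0.3, 0.002, -0.001, -0.351]
-0.6 [3.4, -21.7, 0.3, 0.002, -0.001, -0.451]
-0.5 [3.0, -26.4, 0.3, 0.002, -0.001, -0.551]
-0.4 [2.1, -31.1, 0.3, 0.002, -0.001, -0.651]
-0.3 [0.7, -35.7, 0.3, 0.002, -0.001, -0.751]
-0.2 [-1.2, -40.2, 0.3, 0.002, -0.001, -0.851]
-0.1 [-3.4, -44.4, 0.3, 0.002, -0.0, -0.951]
0.0 [-6.1, -48.3, 0.3, 0.002, -0.0, -1.051]
0.1 [-9.2, -52.0, 0.3, 0.002, -0.0, -1.151]
```

View pics/w10.png

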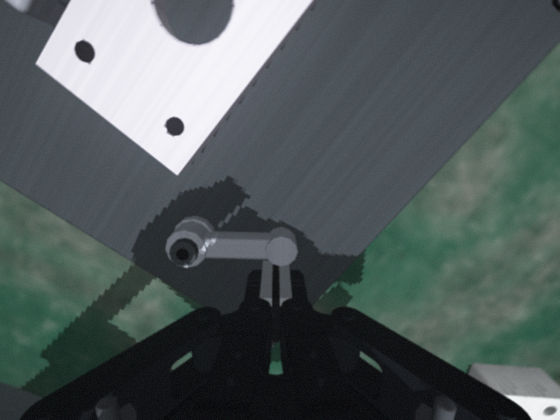

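Request:
{"name": "drive_tool", "arguments": {
  "series": [0.5,-2.9,0.2,0.001,-0.001,-0.05,1.9,-7.4,0.2,0.002,-0.001,-0.15,2.9,-12,0.2,0.002,-0.001,-0.25,3.4,-17,0.2,0.002,-0.001,-0.35,3.4,-21.7,0.2,0.002,-0.001,-0.45,3,-26.4,0.2,0.002,-0.001,-0.55,2,-31,0.2,0.002,-0.001,-0.65,0.7,-35.7,0.2,0.002,-0.001,-0.75,-0.3,-38,0.2,0.002,-0.001,-0.8]
}}

```text
time: 17.1
tcp_pos: [0.5016, -0.056, 0.0243]
eef_rot: [0.992, -0.124, 0.0, 0.0]
force: [-0.5, -1.5, 0.8]
opening: 0.0002
```

```bash
python3 k.py -.3 .3 .05 44 19 24; python3 - <<'E'
from h import *
s,d=snap('wrist','w11.png')
E
```

```text
17.1 [ 0.50158796 -0.05601358  0.02432436] [-0.45661498 -1.48092043  0.76578481] -0.24856645311002135
-0.3 [-1.7, 2.4, 0.3, 0.0, -0.001, 0.051]
-0.25 [-0.7, 0.2, 0.3, 0.0, -0.001, 0.001]
-0.2 [0.2, -2.0, 0.3, 0.0, -0.001, -0.049]
-0.15 [1.0, -4.3, 0.3, 0.0, -0.001, -0.099]
-0.1 [1.7, -6.6, 0.3, 0.0, -0.001, -0.149]
-0.05 [2.2, -8.9, 0.3, 0.0, -0.001, -0.199]
-0.0 [2.6, -11.3, 0.3, 0.0, -0.001, -0.249]
0.05 [3.0, -13.6, 0.3, 0.0, -0.001, -0.299]
0.1 [3.2, -16.0, 0.3, 0.0, -0.001, -0.349]
0.15 [3.3, -18.4, 0.3, 0.0, -0.001, -0.399]
0.2 [3.2, -20.8, 0.3, 0.0, -0.001, -0.449]
0.25 [3.1, -23.2, 0.3, 0.0, -0.001, -0.499]
```

View pics/w11.png

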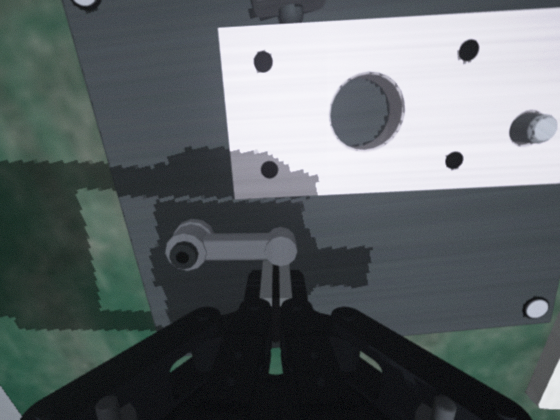

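Request:
{"name": "drive_tool", "arguments": {
  "series": [0.2,-2,0,0,-0.001,-0.05,1,-4.3,0,0,-0.001,-0.1,1.7,-6.6,0,0,-0.001,-0.15,2.2,-9,0,0,-0.001,-0.2,2.6,-11.3,0,0,-0.001,-0.25,2.8,-12.5,0,0,-0.001,-0.275]
}}

```text
time: 17.9
tcp_pos: [0.5078, -0.0446, 0.0244]
eef_rot: [1.0, 0.013, 0.0, 0.0]
force: [1.5, -1.8, -0.2]
opening: -0.0002
```

```bash
python3 k.py 0 .36 .02 44 19 24; python3 - <<'E'
from h import *
s,d=snap('wrist','w12.png')
E
```

```text
17.9 [ 0.50784902 -0.04461598  0.02444973] [ 1.46218627 -1.84634332 -0.22216901] 0.02682625294145602
0.0 [-0.9, 1.1, 0.4, 0.0, -0.001, 0.027]
0.02 [-0.6, 0.2, 0.4, 0.0, -0.001, 0.007]
0.04 [-0.2, -0.7, 0.4, 0.0, -0.001, -0.013]
0.06 [0.2, -1.5, 0.4, 0.0, -0.001, -0.033]
0.08 [0.5, -2.4, 0.4, 0.0, -0.001, -0.053]
0.1 [0.8, -3.3, 0.4, 0.0, -0.001, -0.073]
0.12 [1.2, -4.3, 0.4, 0.0, -0.001, -0.093]
0.14 [1.4, -5.2, 0.4, 0.001, -0.001, -0.113]
0.16 [1.7, -6.1, 0.4, 0.001, -0.001, -0.133]
0.18 [2.0, -7.0, 0.4, 0.001, -0.001, -0.153]
0.2 [2.2, -7.9, 0.4, 0.001, -0.001, -0.173]
0.22 [2.4, -8.9, 0.4, 0.001, -0.001, -0.193]
0.24 [2.6, -9.8, 0.4, 0.001, -0.001, -0.213]
0.26 [2.8, -10.8, 0.4, 0.001, -0.001, -0.233]
0.28 [2.9, -11.7, 0.4, 0.001, -0.001, -0.253]
0.3 [3.1, -12.7, 0.4, 0.001, -0.001, -0.273]
0.32 [3.2, -13.6, 0.4, 0.001, -0.001, -0.293]
0.34 [3.3, -14.6, 0.4, 0.001, -0.001, -0.313]
```

View pics/w12.png

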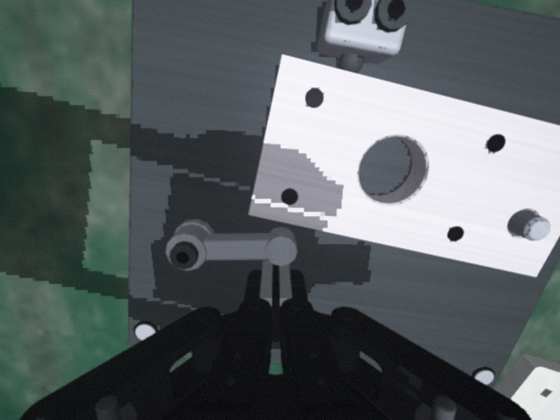

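Request:
{"name": "drive_tool", "arguments": {
  "series": [0.2,-1.5,0,0,0,-0.033,0.5,-2.4,0,0,0,-0.053,0.8,-3.3,0,0,0,-0.073,1,-3.8,0,0,0,-0.083]
}}

```text
time: 18.45
tcp_pos: [0.5089, -0.0406, 0.0245]
eef_rot: [0.998, 0.056, 0.001, 0.0]
force: [1.9, -2.4, -0.7]
opening: 0.0
```

Request:
{"name": "drive_tool", "arguments": {
  "series": [0.2,-0.5,0,0,0,-0.01,0.3,-1,0,0,0,-0.02]
}}

```text
time: 18.7
tcp_pos: [0.5092, -0.0395, 0.0246]
eef_rot: [0.998, 0.066, 0.001, 0.0]
force: [1.5, -2.1, -0.6]
opening: -0.0004
```

```bash
python3 k.py .08 .1 .02 44 19 24; python3 - <<'E'
from h import *
s,d=snap('wrist','w13.png'); cv2.imwrite('pics/c13.png',cv2.resize(d['img'][180:300,180:380,::-1],None,fx=4,fy=4))
E
```

```text
18.7 [ 0.50915393 -0.03952442  0.0245695 ] [ 1.52200205 -2.08775066 -0.59514022] 0.13176973872688102
0.08 [-1.2, 2.5, 0.6, 0.0, -0.001, 0.052]
0.1 [-0.8, 1.6, 0.6, 0.0, -0.001, 0.032]
```

View pics/c13.png

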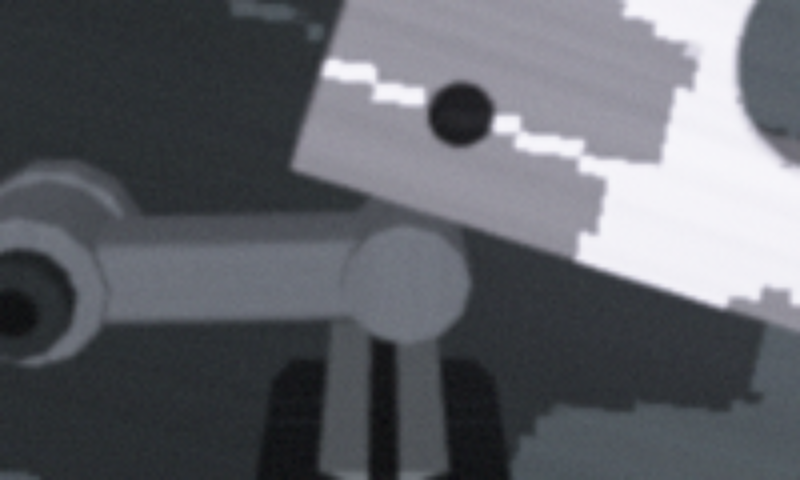

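Request:
{"name": "drive_tool", "arguments": {
  "series": [0.1,-0.5,0,0,0,-0.01,0.2,-0.8,0,0,0,-0.015]
}}

```text
time: 19.0
tcp_pos: [0.5093, -0.0388, 0.0246]
eef_rot: [0.997, 0.074, 0.001, 0.0]
force: [2.1, -3.7, -1.7]
opening: 0.0002
```

Request:
{"name": "drive_tool", "arguments": {
  "series": [0.1,-0.5,0,0,0,-0.01,0.2,-0.8,0,0,0,-0.015]
}}

```text
time: 19.25
tcp_pos: [0.5095, -0.0387, 0.0246]
eef_rot: [0.997, 0.082, 0.001, 0.001]
force: [1.9, -5.7, -1.9]
opening: 0.0003
```

Request:
{"name": "drive_tool", "arguments": {
  "series": [0.1,-0.5,0,0,0,-0.01,0.2,-0.8,0,0,0,-0.015]
}}

```text
time: 19.5
tcp_pos: [0.5097, -0.0387, 0.0247]
eef_rot: [0.996, 0.089, 0.001, 0.002]
force: [2.6, -6.6, -2.7]
opening: -0.0001
```

Request:
{"name": "drive_tool", "arguments": {
  "series": [0.1,-0.9,0,0,0,0,0.1,-1.1,0,0,0,0,0.1,-1.1,0,0,0,0]
}}

```text
time: 19.88
tcp_pos: [0.5097, -0.0386, 0.0247]
eef_rot: [0.996, 0.09, 0.001, 0.003]
force: [2.0, -6.4, -1.7]
opening: -0.0
```

```bash
python3 - <<'E'
from h import *
for i in range(5):
    s=env.sense(); print(s['time'],s['tcp_pos'],s['force'],R.from_quat(s['eef_rot']).as_euler('xyz')[2]); d=env.get_image('wrist')
cv2.imwrite('pics/c14.png',cv2.resize(d['img'][0:300,180:480,::-1],None,fx=2.6,fy=2,interpolation=cv2.INTER_CUBIC))
E
```

```text
19.875 [ 0.50970736 -0.03855873  0.02471292] [ 1.99233459 -6.37396479 -1.69717594] 0.1795429761321785
19.925 [ 0.5097252  -0.03855706  0.02472017] [ 1.56384659 -6.63150385 -2.16918466] 0.17955378827748691
19.975 [ 0.50969724 -0.03854663  0.02468596] [ 1.84499924 -6.72374676 -1.71064828] 0.17950374909294275
20.025 [ 0.50971837 -0.03855712  0.02472171] [ 1.85203427 -6.28463395 -2.8609548 ] 0.17952488835672042
20.075 [ 0.50974093 -0.03856521  0.02473384] [ 1.99416918 -6.63794814 -1.89713543] 0.17948495558668665
```

View pics/c14.png

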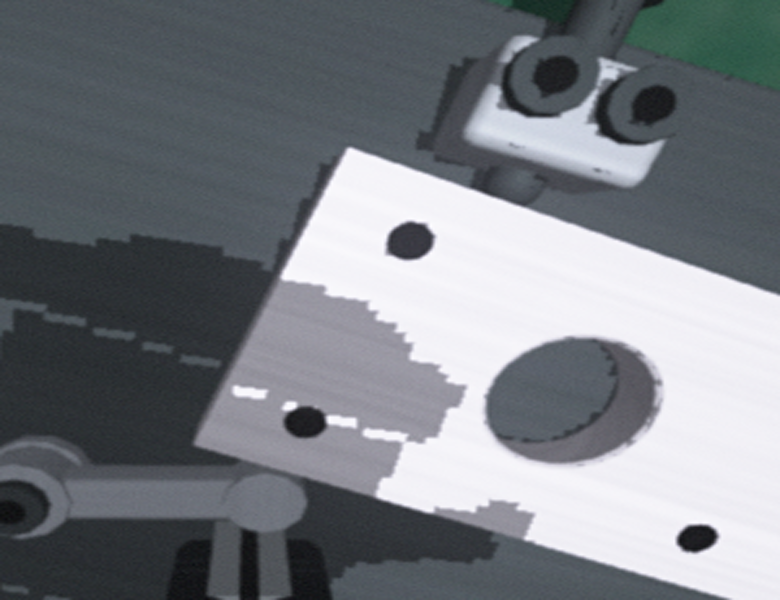

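Request:
{"name": "drive_tool", "arguments": {
  "series": [0.1,-1.2,0,0,0,0,0.1,-1.4,0,0,0,0,0.1,-1.6,0,0,0,0,0.1,-1.6,0,0,0,0]
}}

```text
time: 20.62
tcp_pos: [0.5097, -0.0384, 0.0247]
eef_rot: [0.996, 0.09, 0.001, 0.005]
force: [2.3, -8.1, -2.2]
opening: 0.0001
```

```bash
python3 - <<'E'
from h import *
F=[]
for i in range(5):
    s=env.sense(); F.append(s['force']); d=env.get_image('wrist')
print(s['time'],s['tcp_pos'],np.mean(F,0),R.from_quat(s['eef_rot']).as_euler('xyz')[2])
E
```

```text
20.825 [ 0.50972453 -0.03838844  0.02475456] [ 2.2635517  -8.19271423 -2.79072248] 0.18020125649664176
```

Request:
{"name": "drive_tool", "arguments": {
  "series": [0.1,-1.7,0,0,0,0,0.1,-1.9,0,0,0,0,0.1,-1.9,0,0,0,0,0.1,-1.9,0,0,0,0,0.1,-1.9,0,0,0,0,0.1,-1.9,0,0,0,0]
}}

```text
time: 21.62
tcp_pos: [0.5097, -0.0382, 0.0248]
eef_rot: [0.996, 0.09, 0.001, 0.007]
force: [2.7, -9.0, -2.9]
opening: 0.0001
```

```bash
python3 - <<'E'
from h import *
F=[]
for i in range(5):
    s=env.sense(); F.append(s['force']); d=env.get_image('wrist')
print(s['time'],s['tcp_pos'],np.mean(F,0),R.from_quat(s['eef_rot']).as_euler('xyz')[2])
E
```

```text
21.825 [ 0.50970532 -0.03821971  0.0248047 ] [ 2.5002551  -8.77340888 -2.54221151] 0.18091245228275343
```

Request:
{"name": "drive_tool", "arguments": {
  "series": [0.1,-1.9,0,0,0,0,0,-1,0,0,0,0,0,0.5,0,0,0,0,0,3,0,0,0,0,0,8,0,0,0,0,0,16,0,0,0,0,0,25,-3,0,0,0,0,30,-20,0,0,0,0,32,-50,0,0,0,0,32,-90,0,0,0,0,32,-110,0,0,0,0,32,-110,0,0,0]
}}

```text
time: 23.38
tcp_pos: [0.5169, -0.069, 0.1388]
eef_rot: [0.996, 0.09, 0.004, 0.008]
force: [0.2, 0.3, -0.7]
opening: -0.0004
```

```bash
python3 - <<'E'
from h import *
s,d=snap('wrist','w15.png'); c=cam(d,s); _,d2=snap('side','d15.png');_,d3=snap('scene','s15.png')
print(s['time'],s['tcp_pos'],s['force'])
I=[cv2.resize(x,(400,300),interpolation=cv2.INTER_CUBIC)[:,:,::-1] for x in (d2['img'][180:300,215:375],d3['img'][165:315,210:410])]
cv2.imwrite('pics/c15.png',np.hstack(I))
cv2.imwrite('pics/w15z.png',cv2.resize(d['img'][50:350,100:500,::-1],(800,600)))
np.save('c15.npy',np.array(c,dtype=object),allow_pickle=True)
E
```

```text
23.375 [ 0.51694937 -0.06897362  0.13876628] [ 0.2075304   0.2511762  -0.66451549]
```

View pics/c15.png

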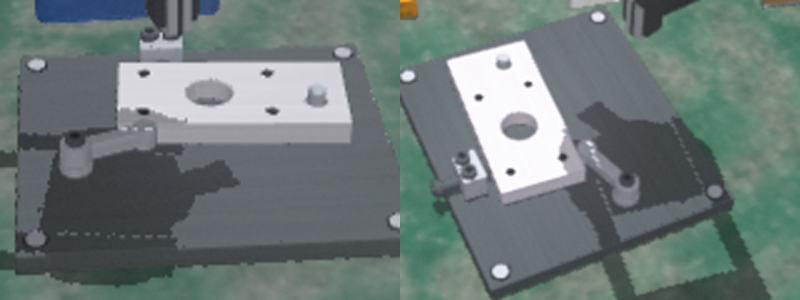

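View pics/w15.png

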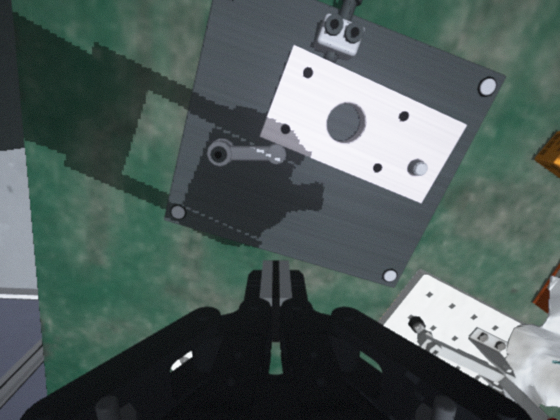

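```bash
python3 - <<'E'
import cv2,numpy as np
a=cv2.imread('pics/w15.png');I=[cv2.resize(a[y:y+60,x:x+80],(400,300),interpolation=cv2.INTER_CUBIC) for x,y in((300,10),(230,110))]
cv2.imwrite('pics/c15b.png',np.hstack(I))
from h import *
c=np.load('c15.npy',allow_pickle=True)
p=ray(c,(262,137.),.031);q=ray(c,(420,203.),.031);n=ray(c,(276,153.),.035);h=f2w((-158,-40))
print('plate heading',np.arctan2(*(q-p)[::-1]),'nose',n,np.hypot(*(n-h)),np.arctan2(*(n-h)[::-1])-TH)
e=(q-p)/np.hypot(*(q-p));print('nose centre to plate side',e[0]*(n-p)[1]-e[1]*(n-p)[0])
E
```

```text
plate heading -0.20875722394585805 nose [509.54295137 -17.28805   ] 47.56159350353037 0.34199230210105214
nose centre to plate side -7.016211240652469
```

View pics/c15b.png

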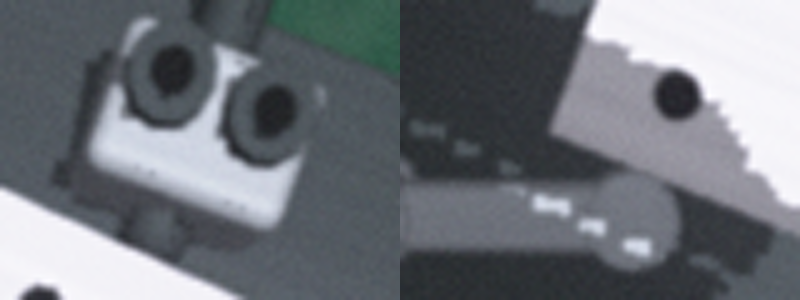

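The plate edge meets the screw tip and the nose meets the plate. The measured nose-to-side distance is 7 mm against the 8 mm nose radius, and the keeper angle is 0.34. The tool is clear of everything, so I'm handing in.

```bash
python3 -c "
from h import *
print(env.job_done()); print(env.sense()['time'])"
```

```text
the job is handed in; nothing more can be done
None
the job is handed in; nothing more can be done
```

The plate is home against the stop screw, the keeper nose bears on it from behind, and the arm has let go of everything. I handed the job in at about 23.5 s of the 72 s allowed; it gives no verdict.

- **Plate:** I pushed it about 18 mm from the corner until it stopped on the screw, then held about 11.5 N at the finger for over a second. Sliding seemed to take about 4–5 N, so I estimate about 8 N on the screw. Individual sliding readings ranged from about 1 to 5 N. Even at the lowest friction stated, the screw force stays near 11 N, below the 15 N limit.
- **Keeper:** I swung it round to about +0.34 rad and held about 9 N at the nose for over a second, which I estimate as about 8 N on the plate. I then backed straight off and lifted clear.

**Last checks:**
- The final pictures show no visible gap at the screw or at the nose.
- The nose axis measured 7 mm from the plate side against its 8 mm radius, and 47.6 mm from the hinge against 46 mm. Both are within the camera error of about 2 mm.
- The plate heading read -0.209 rad in the picture, against -0.215 rad for the finger's heading while pressing.
- With the tool clear, the force on it was under 1 N.
- The screw and nose forces are estimates from the wrist force; nothing measured them directly.
- The wrist camera's first look put the fixture about 3 mm from where the other two cameras did, so I used a value between them.

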